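# Let one wash carrier through the gate of the roller track

### The job

Let the front wash carrier through the gate of the sloping roller track: with the fingertips press the yellow rocker paddle down, keep it down until that carrier has rolled to the end stop, then let the paddle come all the way up so that the next carrier rolls forward and is held at the closed gate. Let only this one carrier through. Work the paddle only, by pressing, not gripping or forcing it: do not touch or lift the carriers or the red gate and catch, and leave the other things on the bench where they are.

Things in the scene. Friction and masses are not known exactly. Their poses are not given: they have to be found in the camera images.
- paddle (a point): Middle of the upper face of the yellow paddle (50 mm across the track, 46 mm along) on the uphill end of the dark steel rocker bar, on the robot's side of the track, about 0.19 m above the bench; pressed, it goes down some 60 mm. At rest its uphill edge is higher (0.25 rad), pressed as much lower. 4 N starts it, 9 N holds it. Baskets stand 25 mm off its inner edge, 30 mm above it when pressed.
- rocker (a joint): Angle of the rocker (rad): 0 at rest, gate closed; grows as the paddle goes down; stop at 0.56; a spring returns it. From 0.12 the rear red catch drops between the carriers and holds the next one back; above 0.43 the gate clears the front carrier, so 0.5 lets it run. Closing, the gate is down before the catch lets go. Do not let the gate down on a carrier still under it.
- pivot (a point): Pivot of the rocker, on the blue bracket on the robot's side of the track; fixed. Its axis is level and runs across the track. x across the track, y uphill along the slope, z square to the rollers. The paddle point lies 117 mm uphill of it, 26 mm above it at rest, and 16 mm farther out from the track.
- gate_line (a point): Fixed point: mid-width of the track, level with the roller tops, under the uphill face of the closed gate. x across the track away from the paddle's side, y uphill (slope 0.09 rad), z square to the rollers. Track 490 x 132 mm, grey rollers between aluminium rails, from 195 mm downhill to 295 mm uphill of here; black-padded end stop 175 mm downhill. The closed red gate ends 28 mm above the rollers.
- carrier_front_mid (a point): Middle (29 mm up) of the front wash carrier: steel base plate 120 x 140 x 8 mm, wire basket 100 wide x 105 long x 50 mm high on it with a white fan wheel inside, about 0.5 kg. y uphill. It waits 53 mm uphill of gate_line, basket against the gate; at the end stop its middle is 105 mm downhill of that point. It rolls there in about 2 s.
- carrier_next_mid (a point): The same of the next carrier, behind the first, 193 mm uphill of gate_line at the start. Held at the closed gate, it stands 53 mm uphill of it.
Not all that is in view belongs to the job. What is shaped like the part that bears carrier_next_mid but brown or turquoise is not meant.

How it is judged:
On the way, in this order (a step that is already met when the one before it is completed fails the run):
1. the fingers press the rocker paddle down (value of joint rocker above 0.2 rad and contact force between the fingers and rocker above 1 N), for 0.1 s.
2. the front carrier reaches the end stop while the fingers still hold the paddle down and the catch holds the next carrier back (y of carrier_front_mid in the frame of gate_line below -0.093 m and value of joint rocker above 0.25 rad and contact force between the fingers and rocker above 1 N and y of carrier_next_mid in the frame of gate_line above 0.15 m), for 0.1 s.
At the end, for the whole second after the job is handed in: The rocker is back up (angle under 0.05 rad); the front carrier rests at the end stop (middle within 12 mm of its stop position along the track); the next carrier rests against the closed gate (middle 40 to 65 mm uphill of the gate line); both are still (value of joint rocker below 0.05 rad and y of carrier_front_mid in the frame of gate_line below -0.093 m and y of carrier_next_mid in the frame of gate_line between 0.04 and 0.065 m and linear speed of each of carrier_front, carrier_next below 0.02 m/s); the robot touches nothing.
It fails at once if the robot touches a carrier, or the red gate or catch, instead of working the paddle (contact force between any of the fingers, the arm and carrier_front above 0.5 N or contact force between any of the fingers, the arm and carrier_next above 0.5 N or contact force between any of the fingers, the arm and rocker_c6 above 0.5 N or contact force between any of the fingers, the arm and rocker_c7 above 0.5 N or contact force between any of the fingers, the arm and rocker_c8 above 0.5 N or contact force between any of the fingers, the arm and rocker_c9 above 0.5 N).
It fails at once if a carrier is lifted off the rollers or tipped (z of any of carrier_front_mid, carrier_next_mid in the frame of gate_line above 0.045 m or angle between any of carrier_front_mid, carrier_next_mid's own z axis and vertical above 0.3 rad).
It fails at once if the next carrier is let through the gate as well (y of carrier_next_mid in the frame of gate_line below 0.035 m).
It fails at once if the rocker is gripped or forced (over 45 N) (contact force between the fingers and rocker above 45 N).
It fails at once if another thing on the bench is moved more than 30 mm (distance of any of blower_wheel, detergent, degreaser, brush, screwdriver, screw_cup, hub_nut from where it was at the start of the episode above 0.03 m).
It also fails if it takes over 35 s, if anything falls off the work surface, if the arm or the gripper's body presses on something with over 40 N, if the wrist force passes 120 N, or if a joint passes its speed limit or range.

### The arm

A 6-joint arm with a two-finger parallel gripper is mounted at the origin on the work surface. World frame = base frame: x ahead of the robot, y to its left, z up, the work surface at z = 0. Lengths are in m, angles in rad, forces in N, time in s.
With the tool pointing down it reaches from about 0.4 to 0.825 m from the base axis. Payload 7 kg.
Tool frame: the origin (TCP) lies at the centre of the arm's flange, where the gripper is bolted on; the fingertips stand 178 mm ahead of it and the grasp point (between the pads) lies 159 mm ahead of it; x points along the fingers, z is the direction in which the jaws open and shut, and the axes are right-handed (so a half turn about x gives the same grasp; the last joint's range is limited). The gripper opens to 88 mm and grips with 3 to 60 N. Pads are 19 mm wide; open, the fingers measure 130 mm over their backs; the gripper's body (78 mm by 193 mm) begins 47 mm behind the grasp point.
Start: joints at [-0.847, 0.359, 0.012, 0, -1.224, -0.288], TCP at [0.285, -0.612, 0.405] pointing down, gripper open.
Joint ranges: [-3.07, 3.07], [-1.43, 2.12], [-1.02, 1.25], [-3.03, 1.67], [-3.05, -0], [-3.03, 3.03]. Speed limits (rad/s): [2.39, 2.39, 3.01, 3.14, 3.14, 3.14].

### API

Orientations are given as [roll, pitch, yaw] about the fixed x, y, z axes, in that order (R = Rz(yaw) Ry(pitch) Rx(roll)).
In Python, from station import telemetry, optics, job_done, finder gives the robot as it stands.
- The arm moves only by the tool play_rows, never from a script. Its argument "steps" is a list of rows, each an object of numbers: "gripper": the opening, from 0 (shut) to 1 (fully open); "tx", "ty", "tz": the shift along the tool's x, y, z in units of 25 mm (1.0 is 25 mm); "ax", "ay", "az": the turn, a rotation vector about the tool's x, y, z in units of 6 degrees (1.0 is 6 degrees). In form: [{"gripper": .., "tx": .., "ty": .., "tz": .., "ax": .., "ay": .., "az": ..}, ...]. A call has 1 to 20 rows; each row shifts and turns the commanded pose from where the row before left it, along the tool's axes as they then stand; what a row does not reach is not made up. A row lasts 1/12 s, in which the tool goes at most 41.7 mm and 7.16 degrees, less where a joint would pass 70% of its speed; a pose out of reach is approached as far as the arm can. A call is refused whole if a number of a shift passes 1 or a number of a turn 1, either way. A call with a gripper value outside its range is refused whole. The fingers move at their own pace and stop on an object; "newtons" is the grip in N (left out, the last holds). Time passes only in rows, so rows that do not move let the fingers close. It gives the time, the measured TCP pose, the force and the opening at its end, in the units of the state.
- telemetry.get_state(): the state, without advancing time (a new reading comes with each control period).
- optics.grab_frame(name): name is "scene" or "top" or "wrist"; returns the picture (480x640x3 uint8, red, green, blue); there is no depth.
- optics.calibration(name): a dict with "fx", "fy", "cx", "cy" (pixels), "T" (4x4, takes a point from camera to world coordinates); the wrist camera has in their place "mount" (4x4, takes a point from camera to tool coordinates, whose origin is the TCP and whose axes are the tool frame's). Camera axes: x right, y down, z forward; pixel columns grow to the right and rows downward; lengths in m; the calibration is good to about 2 mm. A picture is of the moment at which its call begins: read the wrist's pose just before it. calibration takes no time and is no camera call.
- job_done(): hands the job in, once; it reports no verdict.
Trained networks look in the newest picture that a camera, given by its name, has taken for a name from the list of things; names that differ only in an ending like _2 or _b are one class to them, and where a whole thing is asked for, a point or a joint stands for the part that bears it (a point fixed in the world has none). Each returns a list of dicts, best first, with "confidence" (0 to 1); they miss things now and then, are a little off and sometimes report something else, mostly with a low value. They report only what shows in the picture. A call takes as long as a camera call. They do not tell look-alikes from the thing itself.
- finder.look_for(query, camera): "extent" ([left, top, right, bottom] in pixels, round what is visible of it).
- finder.silhouettes(query, camera): "pixels" (480x640 bool, what is visible of it) and "extent" ([left, top, right, bottom] in pixels, round what is visible of it).
- finder.pinpoint(query, camera): "location" ([row, column] in pixels: a listed point, or the origin of a listed thing).
The state is a dict: "t": time; "q": joint angles; "qd": joint speeds; "joint_efforts": joint torques, N m; "eef_pos": TCP position; "ee_rot": TCP orientation; "force": force on the tool from outside, world axes, zero at the start; "moment": the same for the moment, N m; "width": finger opening in m.
Only numpy, scipy, OpenCV 4.12 (cv2) and the standard library are available. Lean on these libraries where they do the work, as an engineer would, in place of code of your own. Each camera call takes 0.05 s, during which the arm holds its last target.

## Working session

There is one attempt and no reset: what is moved stays moved. The work goes in short steps, Python scripts to look and compute and a tool call to move; the robot and the scene stay as the last step left them, time stands still between calls to the robot, and variables do not carry over. Pictures are saved under pics/ and viewed, and the job is handed in when it is done.

Besides the shell and the picture viewer there is one more tool, called after "Request:" as name(argument=value, ...) on one line, values as JSON. play_rows: Moves the arm, as the interface text tells. Its arguments: {"type":"object","properties":{"steps":{"type":"array"},"newtons":{"type":"number"}},"required":["steps"]}

```bash
mkdir -p pics; cat > h.py <<'E'
import numpy as np,cv2
from station import telemetry, optics, job_done, finder
def save(n,f):
    im=optics.grab_frame(n); cv2.imwrite('pics/'+f,im[:,:,::-1]); return im
def ray(cam,r,c):
    k=optics.calibration(cam);T=np.array(k['T'])
    d=np.array([(c-k['cx'])/k['fx'],(r-k['cy'])/k['fy'],1.]);return T[:3,3],T[:3,:3]@d
def proj(cam,p):
    k=optics.calibration(cam);T=np.linalg.inv(np.array(k['T']));q=T[:3,:3]@np.array(p)+T[:3,3]
    return [k['fy']*q[1]/q[2]+k['cy'],k['fx']*q[0]/q[2]+k['cx']]
def tri(o):
    A=np.zeros((3,3));b=np.zeros(3)
    for cam,r,c in o:
        p,d=ray(cam,r,c);d=d/np.linalg.norm(d);M=np.eye(3)-np.outer(d,d);A+=M;b+=M@p
    x=np.linalg.solve(A,b); return x,[np.round(np.array(proj(cam,x))-[r,c],1).tolist() for cam,r,c in o]
E
python3 - <<'E'
from h import *
print(telemetry.get_state())
for n in('scene','top'):
    save(n,n+'1.png'); k=optics.calibration(n);print(k)
    for q in('paddle','pivot','gate_line','carrier_front_mid','carrier_next_mid'):
        print(n,q,[(np.round(d['location'],1).tolist(),round(d['confidence'],2)) for d in finder.pinpoint(q,n)[:3]])
E
```

```text
{'t': 0.0, 'q': array([-8.46896015e-01,  3.59330064e-01,  1.10401320e-02, -3.45703818e-04,
       -1.22413524e+00, -2.88117106e-01]), 'qd': array([-0.0005059 , -0.00043894,  0.00106621, -0.00029337, -0.00020463,
       -0.00149565]), 'joint_efforts': array([-1.94136970e-03, -5.82721639e+01,  2.93046427e+01,  6.99693784e+00,
        6.68291192e-03, -1.76779972e-04]), 'eef_pos': array([ 0.28484072, -0.61171432,  0.40375186]), 'ee_rot': array([0.09120961, 1.56913536, 2.09767143]), 'force': array([0.55302332, 0.7840864 , 1.16985284]), 'moment': array([ 0.02526281, -0.0301731 , -0.05589852]), 'width': 0.08726963635056718}
{'fx': 447.42390210159374, 'fy': 447.42390210159374, 'cx': 320.18928555532926, 'cy': 240.89570703293805, 'T': array([[-0.54002809,  0.65793237, -0.52487585,  0.90018493],
       [ 0.84154167,  0.43196358, -0.32436874,  0.2751901 ],
       [ 0.01331456, -0.61687313, -0.78694998,  0.78418589],
       [ 0.        ,  0.        ,  0.        ,  1.        ]])}
scene paddle [([255.6, 312.6], 0.82)]
scene pivot [([251.8, 251.9], 0.94)]
scene gate_line [([297.3, 204.9], 0.76)]
scene carrier_front_mid [([297.8, 223.3], 0.59)]
scene carrier_next_mid [([192.6, 286.3], 0.95), ([325.4, 296.1], 0.79), ([261.1, 366.7], 0.68)]
{'fx': 517.8155440273149, 'fy': 517.8155440273149, 'cx': 321.2044647890224, 'cy': 238.02302290596344, 'T': array([[-0.01004022, -0.99454921,  0.10378369,  0.40640316],
       [-0.99960896,  0.00727375, -0.02700029,  0.02498996],
       [ 0.02609822, -0.1040142 , -0.99423334,  1.11896826],
       [ 0.        ,  0.        ,  0.        ,  1.        ]])}
top paddle [([226.6, 304.5], 0.66)]
top pivot [([208.0, 361.4], 0.57), ([166.8, 377.7], 0.51)]
top gate_line [([166.7, 380.5], 0.62)]
top carrier_front_mid []
top carrier_next_mid [([177.6, 286.7], 0.89), ([301.4, 282.3], 0.71), ([334.6, 404.5], 0.56)]
```

View pics/scene1.png

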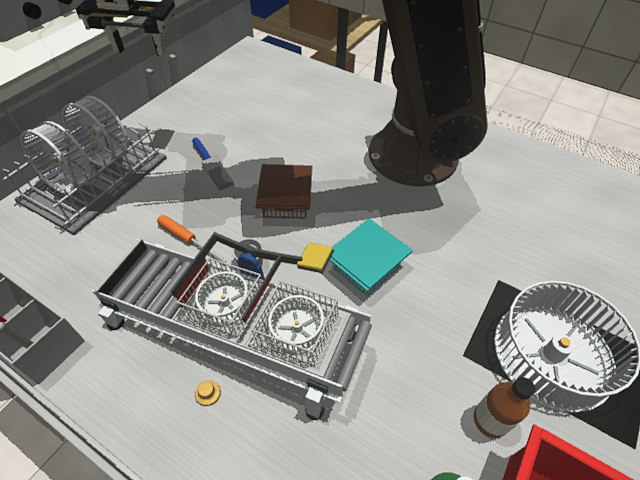

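View pics/top1.png

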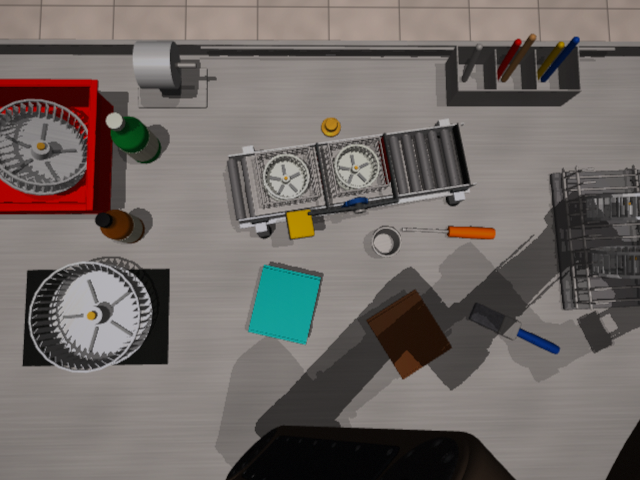

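```bash
python3 - <<'E'
from h import *
P,e=tri([('scene',255.6,312.6),('top',226.6,304.5)]);print('paddle',P,e)
V,e=tri([('scene',251.8,251.9),('top',208,361.4)]);print('pivot',V,e)
G,e=tri([('scene',297.3,204.9),('top',166.7,380.5)]);print('gate',G,e)
N,e=tri([('scene',325.4,296.1),('top',177.6,286.7)]);print('next',N,e)
N,e=tri([('scene',192.6,286.3),('top',177.6,286.7)]);print('next',N,e)
d=P-V;print(d,np.degrees(np.arctan2(d[1],d[0])))
k=optics.calibration('wrist');print(k)
E
```

```text
paddle [0.52646035 0.02981253 0.17346174] [[0.0, 0.0], [-0.0, 0.0]]
pivot [ 0.56352066 -0.07674591  0.14775824] [[-0.1, -1.1], [0.6, -0.9]]
gate [ 0.65772156 -0.12230812  0.08286649] [[-0.3, -2.6], [1.4, -1.8]]
next [0.62916052 0.06453137 0.1241698 ] [[-0.0, -0.2], [0.1, -0.2]]
next [0.58050806 0.04249578 0.37731227] [[0.8, 11.2], [-5.3, 8.0]]
[-0.03706031  0.10655843  0.0257035 ] 109.17733231764987
{'fx': 365.5128544371042, 'fy': 365.5128544371042, 'cx': 311.84723842033037, 'cy': 240.25362628207137, 'mount': array([[-6.87124281e-04, -2.88116477e-01,  9.57595125e-01,
         1.99182740e-02],
       [ 8.73562815e-04, -9.57595159e-01, -2.88115861e-01,
         7.77844654e-02],
       [ 9.99999382e-01,  6.38548089e-04,  9.09674726e-04,
        -5.40136732e-05],
       [ 0.00000000e+00,  0.00000000e+00,  0.00000000e+00,
         1.00000000e+00]])}
```

Scene: yellow paddle at (316,256), the gate and catch arms left of it, and a turquoise decoy right of it. Top: paddle at (300,224), track running from (232,190) to (470,155), uphill to the left (+y). The paddle pinpoint gives a height lower than stated, so I'll refine it by colour.

```bash
python3 - <<'E'
from h import *
from scipy.spatial.transform import Rotation as R
boxes={'scene':(290,235,345,280),'top':(280,205,320,245)}
C={}
for n,(l,t,r,b) in boxes.items():
    im=cv2.imread(f'pics/{n}1.png');hsv=cv2.cvtColor(im,cv2.COLOR_BGR2HSV)
    m=cv2.inRange(hsv,(18,120,90),(32,255,255));mm=np.zeros_like(m);mm[t:b,l:r]=m[t:b,l:r]
    c=max(cv2.findContours(mm,0,2)[0],key=cv2.contourArea)
    ap=cv2.approxPolyDP(c,3,True)[:,0];M=cv2.moments(c);print(n,cv2.contourArea(c),ap.tolist(),M['m10']/M['m00'],M['m01']/M['m00'])
    cr=im[t-40:b+40,l-80:r+80];cv2.imwrite(f'pics/crop_{n}.png',cv2.resize(cr,None,fx=3.5,fy=3.5,interpolation=cv2.INTER_CUBIC))
s=telemetry.get_state();print(R.from_euler('xyz',s['ee_rot']).as_matrix().round(3))
E
```

```text
scene 570.5 [[309, 243], [297, 264], [321, 269], [331, 247]] 314.80338884019864 255.817703768624
top 620.0 [[309, 209], [286, 213], [291, 238], [314, 234]] 299.88521505376343 223.79677419354837
[[ 0.    -0.907 -0.422]
 [-0.    -0.422  0.907]
 [-1.    -0.    -0.   ]]
```

View pics/crop_scene.png

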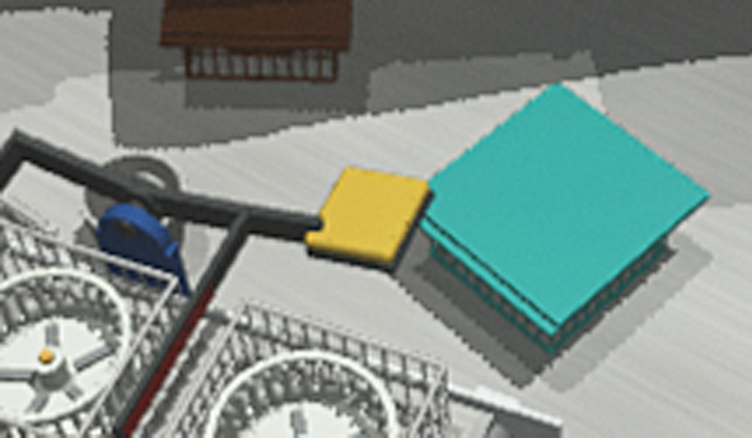

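View pics/crop_top.png

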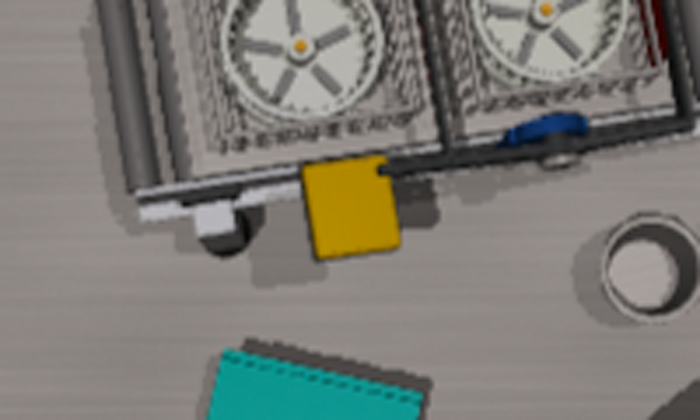

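```bash
python3 - <<'E'
from h import *
# corner order: downhill-inner, uphill-inner, uphill-outer, downhill-outer
S=[(297,264),(321,269),(331,247),(309,243)]
T=[(309,209),(286,213),(291,238),(314,234)]
P=[]
for s,t in zip(S,T):
    x,e=tri([('scene',s[1],s[0]),('top',t[1],t[0])]);P.append(x);print(x.round(4),e)
P=np.array(P);print('mid',P.mean(0));u=(P[1]+P[2]-P[0]-P[3])/2;v=(P[0]+P[1]-P[2]-P[3])/2
print(u,np.linalg.norm(u),v,np.linalg.norm(v),np.degrees(np.arctan2(u[1],u[0])),np.degrees(np.arctan2(v[1],v[0])))
E
```

```text
[0.5585 0.0208 0.1797] [[0.0, 0.4], [-0.2, 0.3]]
[0.5501 0.0624 0.1881] [[0.0, 0.5], [-0.2, 0.4]]
[0.5043 0.0533 0.1899] [[0.1, 0.6], [-0.3, 0.5]]
[0.5118 0.0127 0.1803] [[-0.0, -0.1], [0.0, -0.1]]
mid [0.53115675 0.03728967 0.18451828]
[-0.00794094  0.04112336  0.00900058] 0.04283923315267923 [ 0.04619092  0.00864024 -0.00116926] 0.04700661225596227 100.92932394497221 10.595023425691158
```

Paddle mid comes out at (0.531, 0.037, 0.185), uphill heading about 100.7°. I'll go over it with closed fingers, tool tilted about 15° so the body leans away from the track.

Request:
play_rows(steps=[{"gripper":0,"tx":-1},{"gripper":0,"tx":-1},{"gripper":0,"tx":-1},{"gripper":0,"ty":-0.92,"tz":1},{"gripper":0,"ty":-0.92,"tz":1},{"gripper":0,"ty":-0.92,"tz":1},{"gripper":0,"ty":-0.92,"tz":1},{"gripper":0,"ty":-0.92,"tz":1},{"gripper":0,"ty":-0.92,"tz":1},{"gripper":0,"ty":-0.92,"tz":1},{"gripper":0,"ty":-0.92,"tz":1},{"gripper":0,"ty":-0.92,"tz":1},{"gripper":0,"ty":-0.92,"tz":1},{"gripper":0,"ty":-0.92,"tz":1},{"gripper":0,"ty":-0.92,"tz":1},{"gripper":0,"ty":-0.92,"tz":1},{"gripper":0,"ty":-0.92,"tz":1},{"gripper":0},{"gripper":0}], newtons=10)

```text
invalid input
```

Request:
play_rows(steps=[{"gripper":0,"ax":0.8},{"gripper":0,"ax":0.8},{"gripper":0,"ax":0.8},{"gripper":0,"az":-0.83},{"gripper":0,"az":-0.83},{"gripper":0,"az":-0.84},{"gripper":0}])

```text
invalid input
```

```bash
cat >> h.py <<'E'
def rel(tipgoal):
    from scipy.spatial.transform import Rotation as R
    s=telemetry.get_state();M=R.from_euler('xyz',s['ee_rot']).as_matrix()
    tip=s['eef_pos']+M[:,0]*.178
    print('t',s['t'],'tcp',s['eef_pos'].round(4),'tip',tip.round(4),'F',s['force'].round(1),'w',s['width'])
    print(M.round(3)); print('units',(M.T@(np.array(tipgoal)-tip)/.025).round(2))
E
python3 -c "
from h import *
rel([.536,.042,.235])"
```

```text
t 0.6 tcp [ 0.2849 -0.6119  0.4047] tip [ 0.2849 -0.6119  0.2267] F [ 0.3 -0.6  1.2] w 0.08774781592838755
[[ 0.    -0.907 -0.422]
 [-0.    -0.422  0.907]
 [-1.    -0.    -0.   ]]
units [ -0.33 -20.15  19.47]
```

Probably every row needs all its keys. I'll test with one row.

Request:
play_rows(steps=[{"gripper":0,"tx":-1,"ty":0,"tz":0,"ax":0,"ay":0,"az":0},{"gripper":0,"tx":-1,"ty":0,"tz":0,"ax":0,"ay":0,"az":0},{"gripper":0,"tx":-1,"ty":0,"tz":0,"ax":0,"ay":0,"az":0}])

```text
t: 0.85
eef_pos: [0.2849, -0.6118, 0.4803]
ee_rot: [0.399, 1.57, 2.406]
force: [0.0, -1.1, 0.6]
width: 0.0729
```

Request:
play_rows(steps=[{"gripper":0,"tx":0,"ty":-0.9,"tz":1,"ax":0,"ay":0,"az":0},{"gripper":0,"tx":0,"ty":-0.9,"tz":1,"ax":0,"ay":0,"az":0},{"gripper":0,"tx":0,"ty":-0.9,"tz":1,"ax":0,"ay":0,"az":0},{"gripper":0,"tx":0,"ty":-0.9,"tz":1,"ax":0,"ay":0,"az":0},{"gripper":0,"tx":0,"ty":-0.9,"tz":1,"ax":0,"ay":0,"az":0},{"gripper":0,"tx":0,"ty":-0.9,"tz":1,"ax":0,"ay":0,"az":0},{"gripper":0,"tx":0,"ty":-0.9,"tz":1,"ax":0,"ay":0,"az":0},{"gripper":0,"tx":0,"ty":-0.9,"tz":1,"ax":0,"ay":0,"az":0},{"gripper":0,"tx":0,"ty":-0.9,"tz":1,"ax":0,"ay":0,"az":0},{"gripper":0,"tx":0,"ty":-0.9,"tz":1,"ax":0,"ay":0,"az":0},{"gripper":0,"tx":0,"ty":-0.9,"tz":1,"ax":0,"ay":0,"az":0},{"gripper":0,"tx":0,"ty":-0.9,"tz":1,"ax":0,"ay":0,"az":0},{"gripper":0,"tx":0,"ty":-0.9,"tz":1,"ax":0,"ay":0,"az":0},{"gripper":0,"tx":0,"ty":-0.9,"tz":1,"ax":0,"ay":0,"az":0},{"gripper":0,"tx":0,"ty":-0.9,"tz":1,"ax":0,"ay":0,"az":0},{"gripper":0,"tx":0,"ty":-0.9,"tz":1,"ax":0,"ay":0,"az":0}])

```text
t: 2.18
eef_pos: [0.4423, -0.0957, 0.4801]
ee_rot: [-1.8, 1.57, 0.207]
force: [0.8, 0.2, -0.2]
width: 0.0004
```

Request:
play_rows(steps=[{"gripper":0,"tx":0,"ty":0,"tz":0,"ax":0.8,"ay":0,"az":0},{"gripper":0,"tx":0,"ty":0,"tz":0,"ax":0.8,"ay":0,"az":0},{"gripper":0,"tx":0,"ty":0,"tz":0,"ax":0.8,"ay":0,"az":0},{"gripper":0,"tx":0,"ty":0,"tz":0,"ax":0,"ay":0,"az":-0.8},{"gripper":0,"tx":0,"ty":0,"tz":0,"ax":0,"ay":0,"az":-0.8},{"gripper":0,"tx":0,"ty":0,"tz":0,"ax":0,"ay":0,"az":-0.9},{"gripper":0,"tx":0,"ty":0,"tz":0,"ax":0,"ay":0,"az":0}])

```text
t: 2.77
eef_pos: [0.4412, -0.0975, 0.4802]
ee_rot: [-1.569, 1.303, 0.186]
force: [-0.8, -0.3, 0.0]
width: 0.0002
```

```bash
python3 -c "
from h import *
rel([.536,.042,.23])"
```

```text
t 2.7667 tcp [ 0.4412 -0.0975  0.4802] tip [ 0.4875 -0.0888  0.3086] F [-0.8 -0.3  0. ] w 0.00019101631911586382
[[ 0.26  -0.948 -0.183]
 [ 0.049 -0.177  0.983]
 [-0.964 -0.265  0.   ]]
units [ 3.79 -1.93  4.79]
```

Request:
play_rows(steps=[{"gripper":0,"tx":0,"ty":-0.4,"tz":0.96,"ax":0,"ay":0,"az":0},{"gripper":0,"tx":0,"ty":-0.4,"tz":0.96,"ax":0,"ay":0,"az":0},{"gripper":0,"tx":0,"ty":-0.4,"tz":0.96,"ax":0,"ay":0,"az":0},{"gripper":0,"tx":0,"ty":-0.4,"tz":0.96,"ax":0,"ay":0,"az":0},{"gripper":0,"tx":0,"ty":-0.33,"tz":0.95,"ax":0,"ay":0,"az":0},{"gripper":0,"tx":0.95,"ty":0,"tz":0,"ax":0,"ay":0,"az":0},{"gripper":0,"tx":0.95,"ty":0,"tz":0,"ax":0,"ay":0,"az":0},{"gripper":0,"tx":0.95,"ty":0,"tz":0,"ax":0,"ay":0,"az":0},{"gripper":0,"tx":0.95,"ty":0,"tz":0,"ax":0,"ay":0,"az":0},{"gripper":0,"tx":0,"ty":0,"tz":0,"ax":0,"ay":0,"az":0}])

```text
t: 3.6
eef_pos: [0.4899, 0.0333, 0.3959]
ee_rot: [-1.579, 1.319, 0.176]
force: [-0.7, 0.2, -0.3]
width: 0.0003
```

```bash
python3 -c "
from h import *
a=save('scene','s2.png');b=save('top','t2.png')
c=np.hstack([cv2.resize(a[160:340,170:430],None,fx=1.5,fy=1.5),cv2.resize(b[110:290,220:480],None,fx=1.5,fy=1.5)]);cv2.imwrite('pics/c2.png',c[:,:,::-1])
rel([.536,.042,.19])"
```

```text
t 3.7 tcp [0.4906 0.0334 0.4003] tip [0.5354 0.0414 0.2282] F [ 0.1 -0.1 -0. ] w 0.0003505942128509298
[[ 0.251 -0.95  -0.183]
 [ 0.045 -0.178  0.983]
 [-0.967 -0.255 -0.002]]
units [1.48 0.36 0.02]
```

View pics/c2.png

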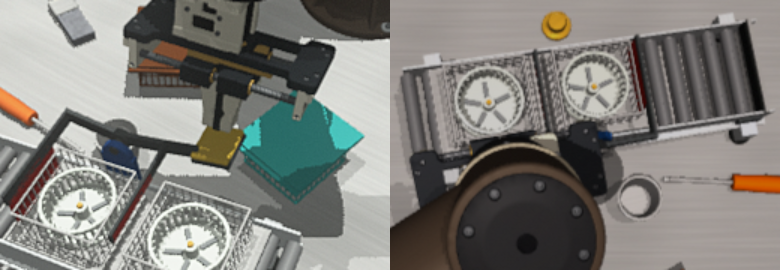

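Fingertips sit over the paddle (scene crop: 225,135), body clear of bar and baskets. Going down to just before contact, then pressing slowly.

Request:
play_rows(steps=[{"gripper":0,"tx":0.48,"ty":0.13,"tz":0,"ax":0,"ay":0,"az":0},{"gripper":0,"tx":0.48,"ty":0.13,"tz":0,"ax":0,"ay":0,"az":0},{"gripper":0,"tx":0.19,"ty":0.05,"tz":0,"ax":0,"ay":0,"az":0},{"gripper":0,"tx":0.19,"ty":0.05,"tz":0,"ax":0,"ay":0,"az":0},{"gripper":0,"tx":0.19,"ty":0.05,"tz":0,"ax":0,"ay":0,"az":0},{"gripper":0,"tx":0,"ty":0,"tz":0,"ax":0,"ay":0,"az":0}])

```text
t: 4.2
eef_pos: [0.4908, 0.0337, 0.3614]
ee_rot: [-1.57, 1.307, 0.185]
force: [0.4, 0.4, 1.9]
width: 0.0003
```

```bash
python3 -c "
from h import *
rel([.536,.042,.13])"
```

```text
t 4.2 tcp [0.4908 0.0337 0.3614] tip [0.5364 0.0422 0.1896] F [0.4 0.4 1.9] w 0.0003304191408024752
[[ 0.256 -0.949 -0.184]
 [ 0.048 -0.177  0.983]
 [-0.966 -0.26   0.   ]]
units [ 2.3   0.64 -0.01]
```

Request:
play_rows(steps=[{"gripper":0,"tx":0.19,"ty":0.05,"tz":0,"ax":0,"ay":0,"az":0},{"gripper":0,"tx":0.19,"ty":0.05,"tz":0,"ax":0,"ay":0,"az":0},{"gripper":0,"tx":0.19,"ty":0.05,"tz":0,"ax":0,"ay":0,"az":0},{"gripper":0,"tx":0.19,"ty":0.05,"tz":0,"ax":0,"ay":0,"az":0}])

```text
t: 4.53
eef_pos: [0.4909, 0.0338, 0.3412]
ee_rot: [-1.569, 1.307, 0.186]
force: [1.5, 1.8, 4.4]
width: 0.0002
```

```bash
python3 -c "
from h import *
a=save('scene','s3.png')
cv2.imwrite('pics/c3.png',cv2.resize(a[160:340,170:430],None,fx=3,fy=3)[:,:,::-1])
rel([.536,.042,.13])"
```

```text
t 4.5833 tcp [0.4906 0.0336 0.3402] tip [0.5359 0.0421 0.1683] F [2.5 0.6 2.9] w 0.0003144825522682413
[[ 0.255 -0.949 -0.184]
 [ 0.048 -0.177  0.983]
 [-0.966 -0.259  0.   ]]
units [ 1.48  0.39 -0.01]
```

View pics/c3.png

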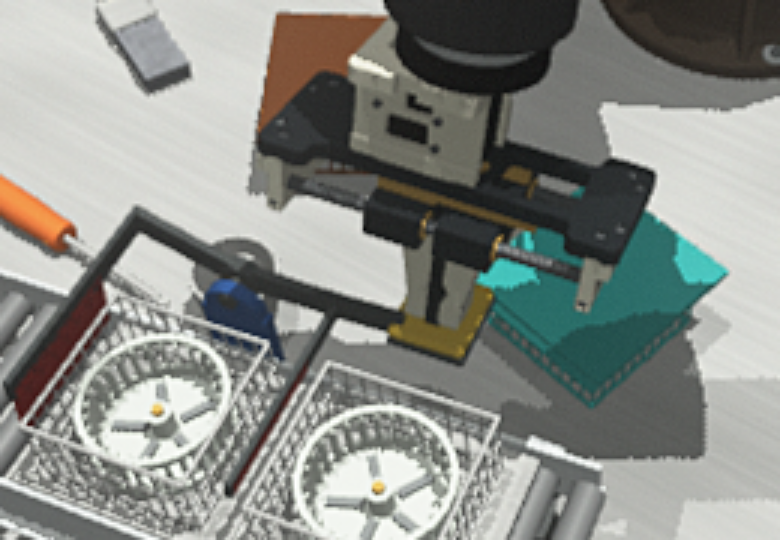

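Fingers stand squarely on the paddle (crop 440,330) and the gate is rising. Continuing.

Request:
play_rows(steps=[{"gripper":0,"tx":0.19,"ty":0.05,"tz":0,"ax":0,"ay":0,"az":0},{"gripper":0,"tx":0.19,"ty":0.05,"tz":0,"ax":0,"ay":0,"az":0},{"gripper":0,"tx":0.19,"ty":0.05,"tz":0,"ax":0,"ay":0,"az":0},{"gripper":0,"tx":0.19,"ty":0.05,"tz":0,"ax":0,"ay":0,"az":0},{"gripper":0,"tx":0.19,"ty":0.05,"tz":0,"ax":0,"ay":0,"az":0}])

```text
t: 5.0
eef_pos: [0.4909, 0.0336, 0.3165]
ee_rot: [-1.571, 1.308, 0.185]
force: [0.1, 1.1, 6.3]
width: 0.0006
```

Request:
play_rows(steps=[{"gripper":0,"tx":0.11,"ty":0.03,"tz":0,"ax":0,"ay":0,"az":0},{"gripper":0,"tx":0.11,"ty":0.03,"tz":0,"ax":0,"ay":0,"az":0},{"gripper":0,"tx":0,"ty":0,"tz":0,"ax":0,"ay":0,"az":0}])

```text
t: 5.25
eef_pos: [0.4909, 0.0334, 0.3106]
ee_rot: [-1.573, 1.309, 0.183]
force: [1.2, 1.3, 6.1]
width: 0.0005
```

```bash
python3 -c "
from h import *
a=save('scene','s4.png')
cv2.imwrite('pics/c4.png',cv2.resize(a[160:340,170:430],None,fx=3,fy=3)[:,:,::-1])
rel([.536,.042,.13])"
```

```text
t 5.3 tcp [0.4909 0.0334 0.3108] tip [0.5362 0.0418 0.1389] F [0.5 0.7 5.8] w 0.0004661707082960859
[[ 0.255 -0.949 -0.184]
 [ 0.047 -0.178  0.983]
 [-0.966 -0.259 -0.001]]
units [0.34 0.1  0.01]
```

View pics/c4.png

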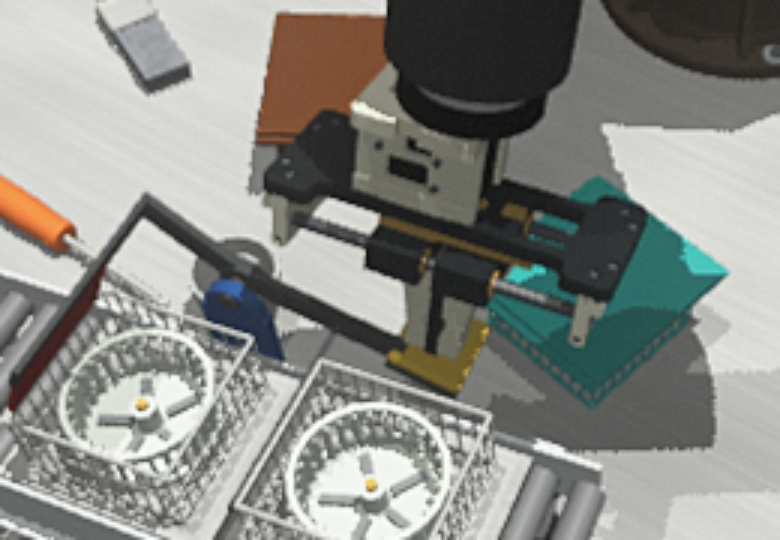

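Request:
play_rows(steps=[{"gripper":0,"tx":0.11,"ty":0.03,"tz":0,"ax":0,"ay":0,"az":0},{"gripper":0,"tx":0.11,"ty":0.03,"tz":0,"ax":0,"ay":0,"az":0},{"gripper":0,"tx":0,"ty":0,"tz":0,"ax":0,"ay":0,"az":0}])

```text
t: 5.55
eef_pos: [0.4908, 0.0333, 0.305]
ee_rot: [-1.573, 1.309, 0.182]
force: [0.4, -0.5, 6.9]
width: 0.0006
```

```bash
python3 -c "
from h import *
a=save('scene','s5.png')
cv2.imwrite('pics/c5.png',cv2.resize(a[160:340,170:430],None,fx=3,fy=3)[:,:,::-1])
rel([.536,.042,.13])"
```

```text
t 5.6 tcp [0.4908 0.0333 0.3052] tip [0.5362 0.0417 0.1333] F [-0.   0.7  6.2] w 0.0003947394953924036
[[ 0.255 -0.949 -0.184]
 [ 0.047 -0.178  0.983]
 [-0.966 -0.259 -0.001]]
units [0.13 0.04 0.02]
```

View pics/c5.png

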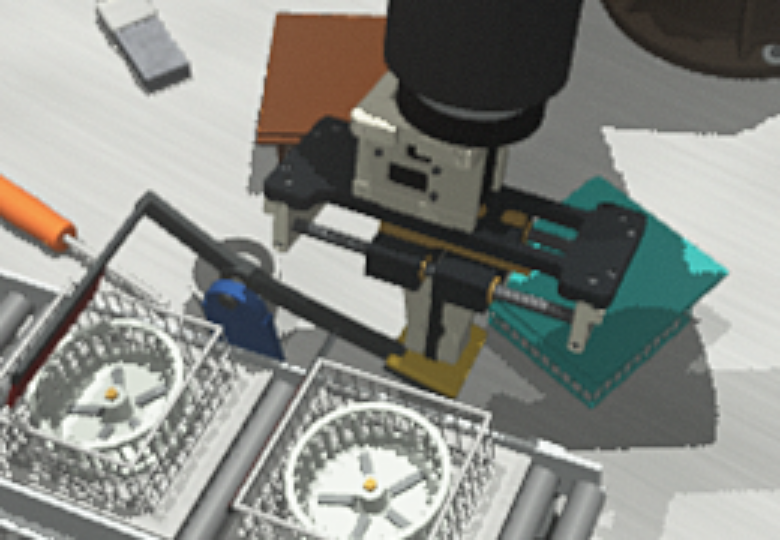

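The front carrier is rolling (wheel hub moved from 140,405 to 110,393) and the next one is held. I'll press a little more and hold.

Request:
play_rows(steps=[{"gripper":0,"tx":0.13,"ty":0.04,"tz":0,"ax":0,"ay":0,"az":0},{"gripper":0,"tx":0,"ty":0,"tz":0,"ax":0,"ay":0,"az":0},{"gripper":0,"tx":0,"ty":0,"tz":0,"ax":0,"ay":0,"az":0},{"gripper":0,"tx":0,"ty":0,"tz":0,"ax":0,"ay":0,"az":0},{"gripper":0,"tx":0,"ty":0,"tz":0,"ax":0,"ay":0,"az":0},{"gripper":0,"tx":0,"ty":0,"tz":0,"ax":0,"ay":0,"az":0},{"gripper":0,"tx":0,"ty":0,"tz":0,"ax":0,"ay":0,"az":0},{"gripper":0,"tx":0,"ty":0,"tz":0,"ax":0,"ay":0,"az":0},{"gripper":0,"tx":0,"ty":0,"tz":0,"ax":0,"ay":0,"az":0},{"gripper":0,"tx":0,"ty":0,"tz":0,"ax":0,"ay":0,"az":0},{"gripper":0,"tx":0,"ty":0,"tz":0,"ax":0,"ay":0,"az":0},{"gripper":0,"tx":0,"ty":0,"tz":0,"ax":0,"ay":0,"az":0},{"gripper":0,"tx":0,"ty":0,"tz":0,"ax":0,"ay":0,"az":0},{"gripper":0,"tx":0,"ty":0,"tz":0,"ax":0,"ay":0,"az":0},{"gripper":0,"tx":0,"ty":0,"tz":0,"ax":0,"ay":0,"az":0},{"gripper":0,"tx":0,"ty":0,"tz":0,"ax":0,"ay":0,"az":0},{"gripper":0,"tx":0,"ty":0,"tz":0,"ax":0,"ay":0,"az":0},{"gripper":0,"tx":0,"ty":0,"tz":0,"ax":0,"ay":0,"az":0},{"gripper":0,"tx":0,"ty":0,"tz":0,"ax":0,"ay":0,"az":0},{"gripper":0,"tx":0,"ty":0,"tz":0,"ax":0,"ay":0,"az":0}])

```text
t: 7.27
eef_pos: [0.4908, 0.0333, 0.3021]
ee_rot: [-1.573, 1.308, 0.182]
force: [0.9, -0.8, 7.6]
width: 0.0004
```

```bash
python3 -c "
from h import *
a=save('scene','s6.png')
cv2.imwrite('pics/c6.png',cv2.resize(a[160:360,80:380],None,fx=2.6,fy=2.6)[:,:,::-1])
rel([.536,.042,.13])"
```

```text
t 7.3167 tcp [0.4908 0.0333 0.3021] tip [0.5362 0.0417 0.1302] F [ 0.6 -0.9  7.5] w 0.00025993632616756583
[[ 0.255 -0.949 -0.184]
 [ 0.047 -0.178  0.983]
 [-0.966 -0.259 -0.001]]
units [0.   0.01 0.01]
```

View pics/c6.png

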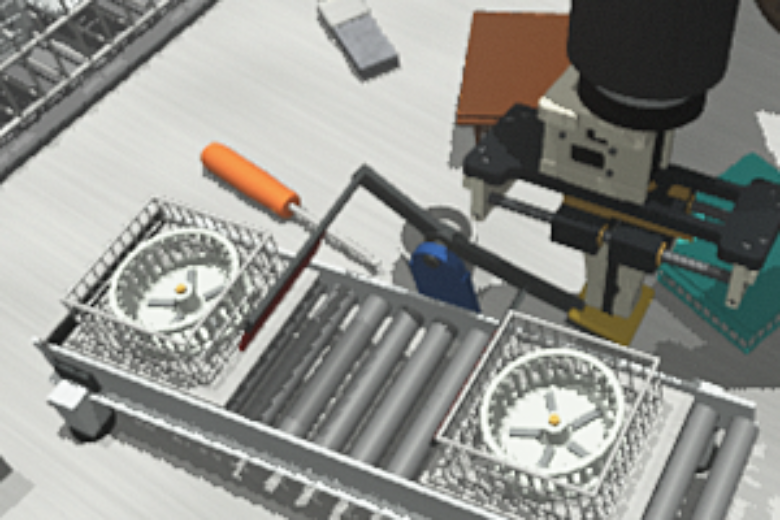

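The front carrier looks to be at the end stop (hub at crop 181,289). I'll hold a bit longer and confirm it has stopped.

Request:
play_rows(steps=[{"gripper":0,"tx":0,"ty":0,"tz":0,"ax":0,"ay":0,"az":0},{"gripper":0,"tx":0,"ty":0,"tz":0,"ax":0,"ay":0,"az":0},{"gripper":0,"tx":0,"ty":0,"tz":0,"ax":0,"ay":0,"az":0},{"gripper":0,"tx":0,"ty":0,"tz":0,"ax":0,"ay":0,"az":0},{"gripper":0,"tx":0,"ty":0,"tz":0,"ax":0,"ay":0,"az":0},{"gripper":0,"tx":0,"ty":0,"tz":0,"ax":0,"ay":0,"az":0},{"gripper":0,"tx":0,"ty":0,"tz":0,"ax":0,"ay":0,"az":0},{"gripper":0,"tx":0,"ty":0,"tz":0,"ax":0,"ay":0,"az":0},{"gripper":0,"tx":0,"ty":0,"tz":0,"ax":0,"ay":0,"az":0},{"gripper":0,"tx":0,"ty":0,"tz":0,"ax":0,"ay":0,"az":0}])

```text
t: 8.15
eef_pos: [0.4908, 0.0333, 0.302]
ee_rot: [-1.573, 1.308, 0.182]
force: [0.3, -1.1, 7.1]
width: 0.0006
```

```bash
python3 -c "
from h import *
a=save('scene','s7.png');b=save('top','t7.png')
cv2.imwrite('pics/c7.png',np.hstack([cv2.resize(a[160:360,80:380],None,fx=1.3,fy=1.3),cv2.resize(b[90:290,200:500],None,fx=1.3,fy=1.3)])[:,:,::-1])
p=cv2.imread('pics/s6.png')[:,:,::-1]
d=np.abs(a.astype(int)-p).max(2); print((d[220:320,90:190]>40).sum(),(d[280:360,240:330]>40).sum())
rel([.536,.042,.19])
# expected front middle at stop: gate_line estimate
for q in ('carrier_front_mid','carrier_next_mid','gate_line'):
  for n in('scene','top'): print(q,n,[(np.round(x['location'],1).tolist(),round(x['confidence'],2)) for x in finder.pinpoint(q,n)[:3]])
"
```

```text
0 0
t 8.25 tcp [0.4908 0.0333 0.3021] tip [0.5362 0.0417 0.1302] F [0.7 0.  6. ] w 0.00017325285323099897
[[ 0.255 -0.949 -0.184]
 [ 0.047 -0.178  0.983]
 [-0.966 -0.259 -0.001]]
units [-2.31 -0.62  0.01]
carrier_front_mid scene [([269.9, 150.1], 0.9)]
carrier_front_mid top [([155.8, 431.2], 0.92)]
carrier_next_mid scene [([321.5, 292.9], 0.94), ([259.9, 367.0], 0.9), ([192.9, 287.4], 0.59)]
carrier_next_mid top [([175.5, 289.8], 0.75), ([152.7, 430.1], 0.69), ([334.3, 408.2], 0.59)]
gate_line scene [([298.1, 205.6], 0.64), ([323.1, 294.0], 0.51)]
gate_line top [([166.7, 378.0], 0.57)]
```

View pics/c7.png

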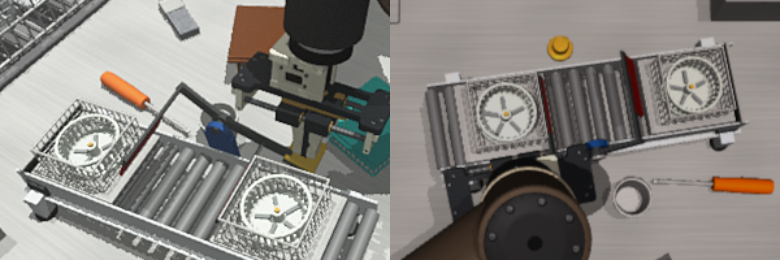

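Nothing moved between the pictures: the front carrier rests at the stop and the next is held by the catch. Letting the paddle up smoothly.

Request:
play_rows(steps=[{"gripper":0,"tx":-0.23,"ty":-0.06,"tz":0,"ax":0,"ay":0,"az":0},{"gripper":0,"tx":-0.23,"ty":-0.06,"tz":0,"ax":0,"ay":0,"az":0},{"gripper":0,"tx":-0.23,"ty":-0.06,"tz":0,"ax":0,"ay":0,"az":0},{"gripper":0,"tx":-0.23,"ty":-0.06,"tz":0,"ax":0,"ay":0,"az":0},{"gripper":0,"tx":-0.23,"ty":-0.06,"tz":0,"ax":0,"ay":0,"az":0},{"gripper":0,"tx":-0.23,"ty":-0.06,"tz":0,"ax":0,"ay":0,"az":0},{"gripper":0,"tx":-0.23,"ty":-0.06,"tz":0,"ax":0,"ay":0,"az":0},{"gripper":0,"tx":-0.23,"ty":-0.06,"tz":0,"ax":0,"ay":0,"az":0},{"gripper":0,"tx":-0.23,"ty":-0.06,"tz":0,"ax":0,"ay":0,"az":0},{"gripper":0,"tx":-0.23,"ty":-0.06,"tz":0,"ax":0,"ay":0,"az":0},{"gripper":0,"tx":-0.4,"ty":-0.1,"tz":0,"ax":0,"ay":0,"az":0},{"gripper":0,"tx":-0.4,"ty":-0.1,"tz":0,"ax":0,"ay":0,"az":0},{"gripper":0,"tx":-0.8,"ty":0,"tz":0,"ax":0,"ay":0,"az":0},{"gripper":0,"tx":-0.8,"ty":0,"tz":0,"ax":0,"ay":0,"az":0},{"gripper":0,"tx":-0.8,"ty":0,"tz":0,"ax":0,"ay":0,"az":0},{"gripper":0,"tx":-0.8,"ty":0,"tz":0,"ax":0,"ay":0,"az":0},{"gripper":0,"tx":0,"ty":0,"tz":0,"ax":0,"ay":0,"az":0},{"gripper":0,"tx":0,"ty":0,"tz":0,"ax":0,"ay":0,"az":0},{"gripper":0,"tx":0,"ty":0,"tz":0,"ax":0,"ay":0,"az":0},{"gripper":0,"tx":0,"ty":0,"tz":0,"ax":0,"ay":0,"az":0}])

```text
t: 10.22
eef_pos: [0.469, 0.0294, 0.4579]
ee_rot: [-1.572, 1.311, 0.183]
force: [0.1, 0.7, -0.6]
width: 0.0005
```

Request:
play_rows(steps=[{"gripper":0,"tx":0,"ty":0,"tz":0,"ax":0,"ay":0,"az":0},{"gripper":0,"tx":0,"ty":0,"tz":0,"ax":0,"ay":0,"az":0},{"gripper":0,"tx":0,"ty":0,"tz":0,"ax":0,"ay":0,"az":0},{"gripper":0,"tx":0,"ty":0,"tz":0,"ax":0,"ay":0,"az":0},{"gripper":0,"tx":0,"ty":0,"tz":0,"ax":0,"ay":0,"az":0},{"gripper":0,"tx":0,"ty":0,"tz":0,"ax":0,"ay":0,"az":0},{"gripper":0,"tx":0,"ty":0,"tz":0,"ax":0,"ay":0,"az":0},{"gripper":0,"tx":0,"ty":0,"tz":0,"ax":0,"ay":0,"az":0},{"gripper":0,"tx":0,"ty":0,"tz":0,"ax":0,"ay":0,"az":0},{"gripper":0,"tx":0,"ty":0,"tz":0,"ax":0,"ay":0,"az":0},{"gripper":0,"tx":0,"ty":0,"tz":0,"ax":0,"ay":0,"az":0},{"gripper":0,"tx":0,"ty":0,"tz":0,"ax":0,"ay":0,"az":0},{"gripper":0,"tx":0,"ty":0,"tz":0,"ax":0,"ay":0,"az":0},{"gripper":0,"tx":0,"ty":0,"tz":0,"ax":0,"ay":0,"az":0},{"gripper":0,"tx":0,"ty":0,"tz":0,"ax":0,"ay":0,"az":0},{"gripper":0,"tx":0,"ty":0,"tz":0,"ax":0,"ay":0,"az":0},{"gripper":0,"tx":0,"ty":0,"tz":0,"ax":0,"ay":0,"az":0},{"gripper":0,"tx":0,"ty":0,"tz":0,"ax":0,"ay":0,"az":0}])

```text
t: 11.72
eef_pos: [0.4694, 0.0295, 0.4591]
ee_rot: [-1.571, 1.309, 0.185]
force: [0.5, -0.1, -0.5]
width: 0.0006
```

```bash
python3 -c "
from h import *
a=save('scene','s8.png');b=save('top','t8.png')
cv2.imwrite('pics/c8.png',np.hstack([cv2.resize(a[160:360,80:380],None,fx=1.3,fy=1.3),cv2.resize(b[90:290,200:500],None,fx=1.3,fy=1.3)])[:,:,::-1])
rel([.536,.042,.19])
import time
for i in range(8): a2=optics.grab_frame('scene')
d=np.abs(a.astype(int)-a2).max(2); print('moved px',(d>40).sum())
G0,_=tri([('scene',297.3,204.9),('top',166.7,380.5)])
for q in ('carrier_front_mid','carrier_next_mid','paddle'):
  for n in('scene','top'): print(q,n,[(np.round(x['location'],1).tolist(),round(x['confidence'],2)) for x in finder.pinpoint(q,n)[:3]])
"
```

```text
t 11.8167 tcp [0.4694 0.0295 0.4591] tip [0.5147 0.038  0.2872] F [-0.7  0.1  0. ] w 0.0006369518060851917
[[ 0.254 -0.95  -0.183]
 [ 0.047 -0.177  0.983]
 [-0.966 -0.259  0.   ]]
units [3.98 0.17 0.  ]
moved px 1
carrier_front_mid scene [([273.7, 147.7], 0.68)]
carrier_front_mid top [([153.7, 429.8], 0.85)]
carrier_next_mid scene [([299.9, 224.4], 0.82), ([191.1, 284.8], 0.71), ([260.5, 365.4], 0.67)]
carrier_next_mid top [([334.4, 407.0], 0.89), ([167.7, 358.4], 0.69)]
paddle scene [([256.5, 311.6], 0.96)]
paddle top [([168.4, 378.0], 0.67)]
```

View pics/c8.png

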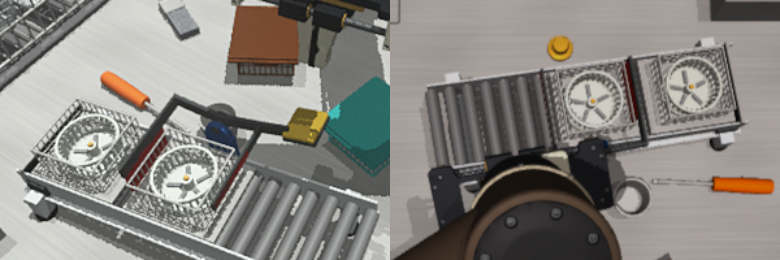

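The paddle is back at its original pixel position. The next carrier stands where the front one used to wait (224,300 now, 223,298 before), the front one is at the stop, and nothing is moving. Handing in.

```bash
python3 -c "
from h import *
print(job_done())"
```

```text
the job is handed in; nothing more can be done
None
```

I let the front carrier through and handed the job in at about 12 s of the 35 s allowed; `job_done()` gives no verdict. With the fingers closed, I pressed the yellow paddle down about 60 mm. The readings I took showed about 6–8 N on the tool. I held it there until the front carrier had come to rest at the end stop, then let the paddle up slowly and moved the fingers clear.

**Last checks, from the scene camera and the force reading:**
- **Paddle:** it is back at its starting pixel position, within about 1 px.
- **Front carrier:** it sits at the end stop and has not moved.
- **Next carrier:** it stands at the closed gate where the front one waited, within about 2 px.
- **Stillness:** pictures about 0.4 s apart showed no motion.
- **Robot:** it was about 10 cm above the paddle, with no force beyond noise.

**What disagreed or was not measured:**
- **Paddle finder:** the first paddle position from the finder was about 11 mm too low, so I used the paddle's corners found by colour instead. In the last top view the paddle was hidden by the arm and the finder reported a wrong spot, which I ignored.
- **Rocker angle:** I judged it only from how far the fingers went down and from the pictures.

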